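Chase the thread in a hat-block base

ROBOT

A 6-joint arm with a two-finger parallel gripper is mounted at the origin on the work surface. World frame = base frame: x ahead of the robot, y to its left, z up, the work surface at z = 0. Lengths are in m, angles in degrees, forces in N, time in s.
With the tool pointing down it reaches from about 0.3 to 0.75 m from the base axis. Payload 8.5 kg.
Tool frame: the origin (TCP) lies midway between the tips of the shut fingers; the grasp point (between the pads) lies 19 mm behind it; z points along the fingers, y is the direction in which the jaws open and shut (so a half turn about z gives the same grasp; the last joint's range is limited). The gripper opens to 85 mm and grips with 20 to 120 N. Pads are 22 mm wide; open, the fingers measure 114 mm over their backs; the gripper's body (76 mm by 85 mm) begins 54 mm behind the grasp point. The pads swing forward as they close: fully open they stand 13 mm farther back than shut.
Start: joints at [61.69, 21.807, 74.336, -0, 83.858, -12.336], TCP at [0.151, 0.529, 0.231] pointing down, gripper open.
Joint ranges: [-178.18, 178.18], [-50.72, 133.34], [12.68, 142.11], [-81.47, 261.47], [9.98, 163.14], [-165.26, 165.26]. Speed limits (degrees/s): [136.94, 136.94, 180, 180, 180, 180].

INTERFACE

Orientations are given as a 3x3 rotation matrix whose columns are the frame's x, y, z axes.
In Python, from rig import env, viewer, ticket gives the robot as it stands. The module is installed in compiled form; this text tells all that it offers.
- The arm moves only by the shell command python3 -m pendant 'ROWS' [FORCE]. ROWS is JSON, a list of rows, each a list of 3 entries, a list of its own where there are three numbers: the shift along the world's x, y, z in mm, then the turn about the world's z in rad, then the opening, from -1 (shut) to 1 (fully open). A call has 1 to 12 rows; each row shifts and turns the pose as measured when the row begins; what a row does not reach is not made up. A row lasts 1/8 s, in which the tool goes at most 62.5 mm and 10.7 degrees, less where a joint would pass 70% of its speed; a pose out of reach is approached as far as the arm can. A call with a gripper value outside its range is refused whole. The fingers move at their own pace and stop on an object; FORCE is the grip in N (left out, the last holds). Time passes only in rows, so rows that do not move let the fingers close. It gives the time, the measured TCP pose, the force and the opening at its end, in the units of the state.
- env.observe(): the state, without advancing time (a new reading comes with each control period).
- viewer.get_image(name): name is "scene" or "top" or "wrist"; returns (picture, depth): 480x640x3 uint8, red, green, blue; 480x640 float32, m along the optical axis (not along the pixel's ray), 0 where there is no reading.
- viewer.camera_params(name): a dict with "fx", "fy", "cx", "cy" (pixels), "rvec" (rotation vector, rad) and "tvec" (3), from world to camera coordinates, as OpenCV has them; the wrist camera has in their place "T_tool_cam" (4x4, takes a point from camera to tool coordinates, whose origin is the TCP and whose axes are the flange's). Camera axes: x right, y down, z forward; pixel columns grow to the right and rows downward; lengths in m; the calibration is good to about 2 mm. A picture is of the moment at which its call begins: read the wrist's pose just before it. camera_params takes no time and is no camera call.
- ticket.close_job(): hands the job in, once; it reports no verdict.
The state is a dict: "time_s": time; "q": joint angles; "qvel": joint speeds; "joint_efforts": joint torques, N m; "position": TCP position; "tool_rot": TCP orientation; "ft_force": force on the tool from outside, world axes, zero at the start; "wrist_torque": the same for the moment, N m; "grip_width": finger opening in m.
Only numpy, scipy, OpenCV 4.12 (cv2) and the standard library are available. Lean on these libraries where they do the work, as an engineer would, in place of code of your own. Each camera call takes 0.05 s, during which the arm holds its last target. There are 200 camera calls.

TASK

Put the tap wrench on the square of the tap standing in the brass boss, then clean the thread out to the bottom of its blind hole: turn clockwise half a turn, back a quarter, half a turn, back a quarter, and so on until you feel it come up solid against the bottom. Stop gently there, the thin tap snaps if it is forced either way. Leave the wrench standing on the tap, let go of it, and leave everything else on the bench where it is.

Things in the scene. Friction and masses are not known exactly. Their poses are not given: they have to be found in the camera images.
- wrench: Loose tap wrench, 0.2 to 0.33 kg, upright in a holder. Origin: centre of its underside, z up. From below: black block 26 x 26 mm, z 0 to 46 mm, with a 13 mm square socket opening downwards, 28 mm deep, mouth flared 2 mm; a steel cross bar 9 mm thick, 130 mm long along x at z 37 mm; above, a red grip block 20 x 20 mm, z 46 to 86 mm. All flats are parallel to its x and y.
- wrench_grip (a point): Middle of the red 20 x 20 mm grip block on the wrench, 68 mm above the wrench's underside, on its axis: the place to grip, from above, on either pair of flats. The cross bar's top is 27 mm below this point.
- holder: Dark wooden holder, 90 x 90 x 24 mm, fixed, origin at the centre of its underside. The wrench stands in its central 35 mm square pocket, 18 mm deep: its floor is 6 mm above the bench.
- block: Oval pale wooden hat-block base, 206 x 170 x 45 mm, fixed by a steel toe clamp at each end of its x (reaching 125 mm from the centre, 63 mm high). Origin at the centre of its underside, z up. In the middle a brass boss 48 mm across whose top is 57 mm above the bench; the tap stands in the boss, its axis through the origin.
- tap_square (a point): Centre of the top end of the tap's steel square (12 x 12 mm, 16 mm tall, a round nose 11 mm across and 6 mm tall above this point); x, y normal to the flats, z up. It turns and sinks with the tap. A seated wrench rests with its socket's floor on the nose, its underside 22 mm below this point. The wrench has about 0.1 rad of play on the square either way.
- boss_top (a point): Centre of the brass boss's top face, 57 mm above the bench; the tap's 14 mm shank stands here. Right-hand thread, 3 mm per turn, clockwise from above drives it down. The square's top is 53.4 to 54 mm above this point at the start, with 0.81 to 1 turn of thread left (the angle of the bottom differs each time and cannot be seen); 51 mm above it when fully down.
- twist (a joint): Elastic wind-up of the tap's shank in rad: 0 unloaded, positive when turned clockwise, 1.6 N m per rad. The thread drags with about 0.12 N m both ways (0.08 rad). Against the bottom it rises at once with further turning. The tap snaps at 0.32 rad (0.51 N m), either way.
- oil_bottle: Bystander, to be left alone: amber oil bottle, red cap, 48 mm across, 130 mm tall; origin at its underside or middle.
- jar: Bystander, to be left alone: white jar, 60 mm across, 80 mm tall; origin at its underside or middle.
- brush: Bystander, to be left alone: wooden bristle brush lying bristles down, 170 x 40 x 44 mm; origin at its underside or middle.
- screwdriver: Bystander, to be left alone: orange-handled screwdriver lying flat; origin at its underside or middle.
- sizer_ring: Bystander, to be left alone: black slotted iron hat-sizing ring, about 146 mm across, 36 mm tall; origin at its underside or middle.
- tin: Bystander, to be left alone: small green tin, 40 mm across, 50 mm tall; origin at its underside or middle.
- crown_block: Fixed wooden crown block, a dome 164 mm across and 118 mm tall: an obstacle.
Things that resemble listed ones, but are neither listed nor needed, are in the scene too. What is shaped like the wrench but orange or pink is not meant.

How it is judged:
By the outcome, as a careful person would: the job done as asked, in the order asked, and still so for the second after the job is handed in, with the robot touching nothing.
It also fails if it takes over 72 s, if anything falls off the work surface, if the arm or the gripper's body presses on something with over 40 N, if the wrist force passes 120 N, or if a joint passes its speed limit or range.

## Working session

There is one attempt and no reset: what is moved stays moved. The work goes in short steps, Python scripts to look and compute and a shell command to move; the robot and the scene stay as the last step left them, time stands still between calls to the robot, and variables do not carry over. Pictures are saved under pics/ and viewed, about 8 in all and at most 12, crops included, and the job is handed in when it is done.

```bash
mkdir -p pics; cat > h.py <<'E'
import numpy as np, cv2
from rig import env, viewer, ticket
def cam(n):
    p=viewer.camera_params(n); K=np.array([[p['fx'],0,p['cx']],[0,p['fy'],p['cy']],[0,0,1.]])
    if n=='wrist':
        s=env.observe(); T=np.eye(4); T[:3,:3]=s['tool_rot']; T[:3,3]=s['position']; M=T@np.array(p['T_tool_cam'])
    else:
        R=cv2.Rodrigues(np.array(p['rvec'],float))[0]; M=np.eye(4); M[:3,:3]=R.T; M[:3,3]=-R.T@np.array(p['tvec'],float).ravel()
    return K,M
def ray(K,M,uv,z):
    d=M[:3,:3]@np.linalg.inv(K)@np.array([uv[0],uv[1],1.]); return M[:3,3]+d*(z-M[2,3])/d[2]
def cloud(K,M,dep):
    v,u=np.mgrid[:480,:640]; P=np.stack([(u-K[0,2])/K[0,0]*dep,(v-K[1,2])/K[1,1]*dep,dep],-1); return P@M[:3,:3].T+M[:3,3]
def shot(n,f):
    K,M=cam(n); im,d=viewer.get_image(n); cv2.imwrite(f'pics/{f}.png',im[:,:,::-1]); np.savez(f'{f}.npz',im=im,d=d,K=K,M=M); return im,d,K,M
E
python3 - <<'E'
from h import *
for n in ('top','scene'): _,d,K,M=shot(n,n+'1'); print(n,M.round(3).tolist(),K[0,0])
s=env.observe(); print(s['tool_rot'],s['grip_width'],s['time_s'])
E
```

```text
top [[-0.026, -0.981, 0.191, 0.339], [-1.0, 0.028, 0.008, -0.026], [-0.013, -0.191, -0.982, 1.35], [0.0, 0.0, 0.0, 1.0]] 541.6558293296193
scene [[-0.44, 0.678, -0.589, 1.184], [0.898, 0.339, -0.28, 0.286], [0.009, -0.652, -0.758, 0.891], [0.0, 0.0, 0.0, 1.0]] 467.3768485589598
[[-9.61384043e-01  2.75209589e-01 -6.35499874e-04]
 [ 2.75210167e-01  9.61383393e-01 -1.15575986e-03]
 [ 2.92882828e-04 -1.28602511e-03 -9.99999130e-01]] 0.08543095234631479 0.1
```

View pics/top1.png

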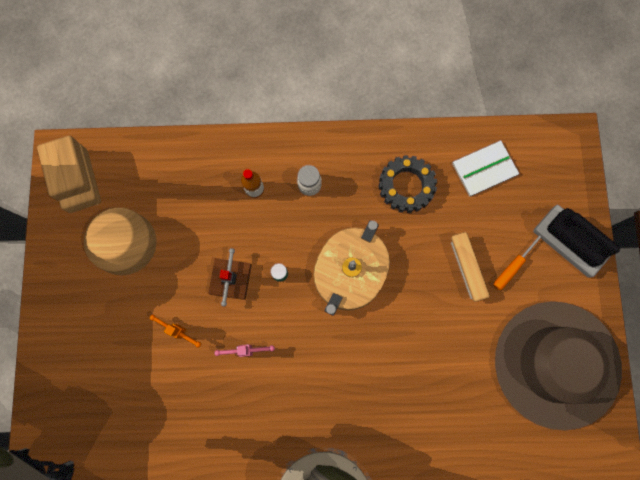

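View pics/scene1.png

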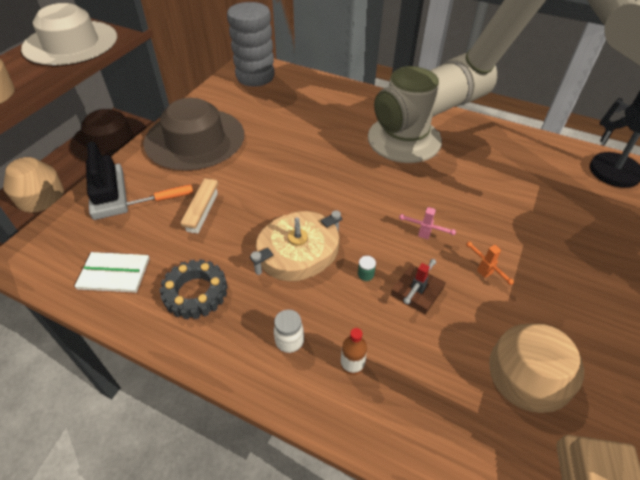

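The wrench candidates in the top view are red/black with a steel bar in the dark holder (228,276), all orange (175,330) and all pink (244,351). The red one fits the description, because it has a black block, steel bar and red grip and stands in the holder. I'll measure and confirm it in a crop.

```bash
python3 - <<'E'
from h import *
for n in ('top','scene'):
    z=np.load(n+'1.npz'); im,d,K,M=[z[k] for k in('im','d','K','M')]
    hsv=cv2.cvtColor(im,cv2.COLOR_RGB2HSV); P=cloud(K,M,d)
    x0,y0=(200,240) if n=='top' else (390,250)
    sub=np.zeros(d.shape,bool); sub[y0:y0+75,x0:x0+75]=1
    red=sub&((hsv[...,0]<5)|(hsv[...,0]>174))&(hsv[...,1]>190)&(hsv[...,2]>70)
    Q=P[red]; t=red&(P[...,2]>.08); print(n,red.sum(),'z',np.percentile(Q[:,2],[5,50,95]).round(3),'topface',t.sum(),P[t].mean(0).round(4))
    v,u=np.nonzero(t); print('ray',ray(K,M,(u.mean(),v.mean()),.092).round(4))
    # bar: grey, z 0.03..0.055
    bar=sub&(hsv[...,1]<70)&(P[...,2]>.035)&(P[...,2]<.06)
    B=P[bar][:,:2]; c=B.mean(0); w=np.linalg.svd(B-c)[2][0]; print('bar',bar.sum(),c.round(4),np.degrees(np.arctan2(w[1],w[0])),np.ptp((B-c)@w))
    # tap
    x1,y1=(330,245) if n=='top' else (270,210)
    s2=np.zeros(d.shape,bool); s2[y1:y1+45,x1:x1+45]=1
    tp=s2&(P[...,2]>.085); print('tap',tp.sum(),P[tp].mean(0).round(4),P[tp][:,2].max())
    a=cv2.resize(im[y0:y0+75,x0:x0+75,::-1],(400,400),interpolation=cv2.INTER_CUBIC); b=cv2.resize(im[y1:y1+45,x1:x1+45,::-1],(400,400),interpolation=cv2.INTER_CUBIC)
    if n=='top': out=np.hstack([a,b])
cv2.imwrite('pics/crop1.png',out)
E
```

```text
top 93 z [0.073 0.092 0.096] topface 82 [0.5278 0.2183 0.0915]
ray [0.5277 0.2182 0.092 ]
bar 242 [0.5282 0.1992] -57.602170662965094 0.15659328999969896
tap 46 [ 0.5111 -0.074   0.2979] 1.3504585357466479
scene 80 z [0.063 0.085 0.092] topface 45 [0.5382 0.2201 0.0888]
ray [0.5408 0.2204 0.092 ]
bar 200 [0.5481 0.2194] -8.77794286477897 0.14065250089991238
tap 73 [ 0.6019 -0.0499  0.1682] 0.8909794308439712
```

View pics/crop1.png

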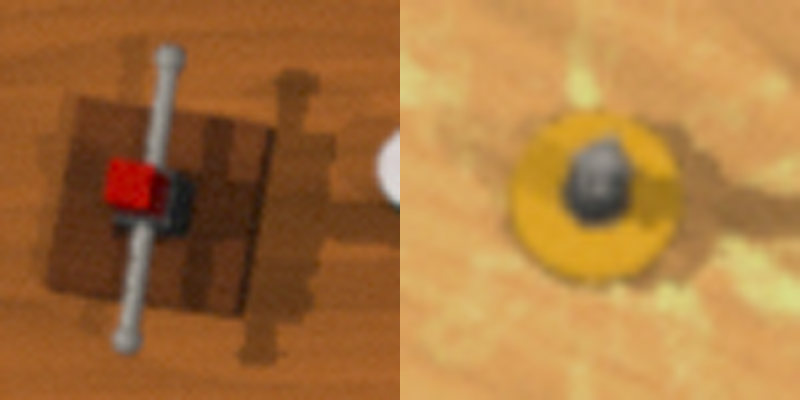

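Top and scene views agree that the wrench is the red-gripped one with the steel bar at about -8.7°. Next I move above it for a wrist look.

```bash
python3 -m pendant '[[[50,-40,0],0.06,1],[[50,-40,0],0.07,1],[[48,-39,0],0,1],[[48,-39,0],0,1],[[48,-39,0],0,1],[[48,-39,0],0,1],[[40,-34,0],0,1],[[30,-25,0],0,1],[[10,-8,0],0,1],[[0,0,0],0,1]]'; python3 - <<'E'
from h import *
im,d,K,M=shot('wrist','w1'); s=env.observe(); print(s['position'],s['q'],M.round(3).tolist(),K.round(1).tolist())
E
```

```text
time_s: 1.35
position: [0.5269, 0.2176, 0.2271]
tool_rot: [[-0.99, 0.141, -0.007], [0.141, 0.99, -0.003], [0.006, -0.004, -1.0]]
ft_force: [-0.1, -0.0, -0.0]
grip_width: 0.0853
[0.52644093 0.21799336 0.22717315] [ 10.64110785  24.16433301  71.22119242  -0.10412702  85.01659847
 -71.27907407] [[0.141, 0.947, 0.288, 0.453], [0.99, -0.134, -0.045, 0.228], [-0.004, 0.292, -0.957, 0.371], [0.0, 0.0, 0.0, 1.0]] [[347.5, 0.0, 323.0], [0.0, 347.5, 239.8], [0.0, 0.0, 1.0]]
```

View pics/w1.png

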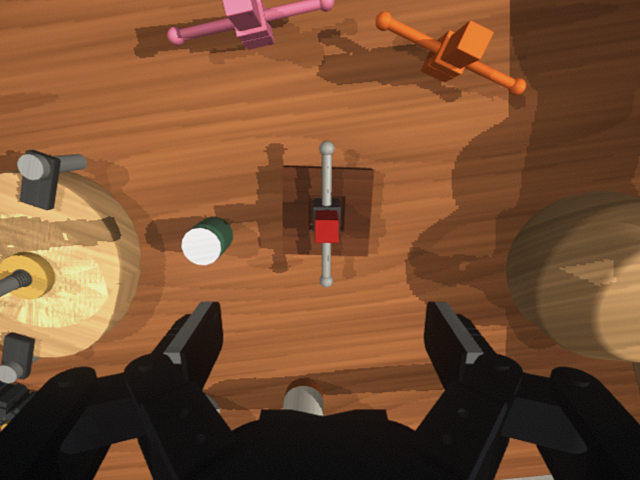

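The wrist view shows the wrench at (327,230) with its bar nearly vertical in the image. The tap is at (10,280).

```bash
python3 - <<'E'
from h import *
z=np.load('w1.npz'); im,d,K,M=[z[k] for k in('im','d','K','M')]
hsv=cv2.cvtColor(im,cv2.COLOR_RGB2HSV); P=cloud(K,M,d)
sub=np.zeros(d.shape,bool); sub[130:300,280:380]=1
red=sub&((hsv[...,0]<5)|(hsv[...,0]>174))&(hsv[...,1]>190)
t=red&(P[...,2]>.086)
v,u=np.nonzero(t); print('top',t.sum(),P[t].mean(0).round(4),np.median(P[t][:,2]),ray(K,M,(u.mean(),v.mean()),.092).round(4))
r=cv2.minAreaRect(np.c_[u,v].astype(np.float32)); print(r)
bar=sub&(hsv[...,1]<60)&(im.max(2)>90)
v,u=np.nonzero(bar); pts=np.array([ray(K,M,(a,b),.043)[:2] for a,b in zip(u,v)]); c=(pts.max(0)+pts.min(0))/2
w=np.linalg.svd(pts-pts.mean(0))[2][0]; print('bar',len(u),c.round(4),np.degrees(np.arctan2(w[1],w[0]))%180,np.ptp((pts-c)@w),d[220:240,327])
E
```

```text
top 571 [0.5281 0.2184 0.0943] 0.09295362886057973 [0.5287 0.2183 0.092 ]
((326.5, 230.0), (24.0, 23.0), 90.0)
bar 1040 [0.5301 0.2183] 171.68601985331284 0.14359159382082343 [0.2877533  0.28386948 0.2867931  0.28734514 0.28731236 0.28711858
 0.28753307 0.2886038  0.28817096 0.28806698 0.28815556 0.28807172
 0.29028857 0.287734   0.2898129  0.28837332 0.28948608 0.29018584
 0.29074273 0.2905845 ]
```

```bash
python3 -m pendant '[[[2,0,-60],0,1],[[0,0,-60],0,1],[[0,0,-40],0,1],[[0,0,-10],0,1],[[0,0,0],0,1]]'; python3 - <<'E'
from h import *
im,d,K,M=shot('wrist','w2'); s=env.observe(); print(s['position'],s['ft_force'],s['tool_rot'])
E
```

```text
time_s: 2.02
position: [0.5245, 0.2238, 0.0564]
tool_rot: [[-0.991, 0.133, -0.001], [0.133, 0.991, -0.001], [0.001, -0.001, -1.0]]
ft_force: [0.4, 0.6, 0.8]
grip_width: 0.0853
[0.52474697 0.22386143 0.05686421] [-0.58457034  0.72568973  0.12453034] [[-9.91170810e-01  1.32591080e-01 -1.76684654e-04]
 [ 1.32591183e-01  9.91170448e-01 -8.49745863e-04]
 [ 6.24558855e-05 -8.65670122e-04 -9.99999623e-01]]
```

View pics/w2.png

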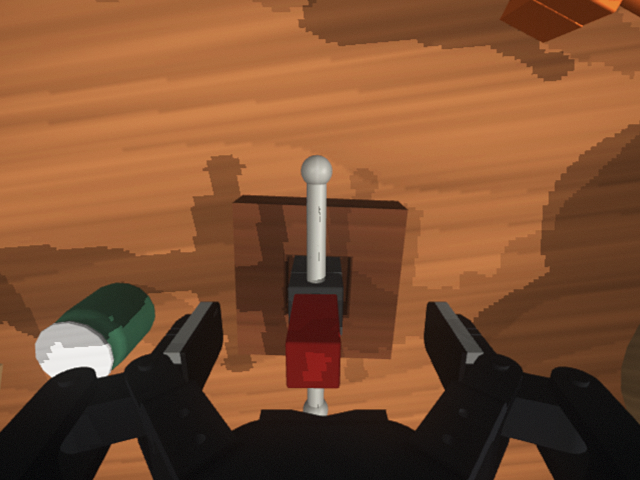

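It drifted about (-4,+5.5) mm on the descent. I'll correct that and close.

```bash
python3 -m pendant '[[[4,-5.5,-1],0,1],[[0,0,0],0,1]]' 40; python3 -m pendant '[[[0,0,0],-0.01,-1],[[0,0,0],0,-1],[[0,0,0],0,-1],[[0,0,0],0,-1],[[0,0,0],0,-1],[[0,0,0],0,-1]]' 60
```

```text
time_s: 2.33
position: [0.5303, 0.2185, 0.0587]
tool_rot: [[-0.991, 0.132, 0.005], [0.132, 0.991, 0.0], [-0.005, 0.001, -1.0]]
ft_force: [-0.1, 0.2, -0.8]
grip_width: 0.0853
time_s: 3.08
position: [0.5308, 0.2184, 0.0599]
tool_rot: [[-0.99, 0.143, 0.007], [0.143, 0.99, 0.0], [-0.007, 0.001, -1.0]]
ft_force: [-0.3, -0.4, 1.1]
grip_width: 0.019
```

```bash
python3 -m pendant '[[[0,0,30],0,-1],[[0,0,50],0,-1],[[0,0,50],0,-1],[[0,0,25],0,-1],[[0,0,0],0,-1],[[0,0,0],0,-1]]'; python3 - <<'E'
from h import *
z=np.load('top1.npz'); K,M=z['K'],z['M']
print('nose',ray(K,M,(353,262),.117),'boss',ray(K,M,(352,267),.057))
z=np.load('scene1.npz'); K,M=z['K'],z['M']
print('scene nose',ray(K,M,(297.5,220),.117),'boss',ray(K,M,(297.5,238),.057))
z=np.load('w1.npz'); K,M=z['K'],z['M']; print('w1 boss',ray(K,M,(25,277),.057))
s=env.observe();print(s['wrist_torque'],s['ft_force'],s['q'],s['grip_width'])
E
```

```text
time_s: 3.82
position: [0.5276, 0.2178, 0.2144]
tool_rot: [[-0.99, 0.143, -0.004], [0.143, 0.99, -0.001], [0.003, -0.002, -1.0]]
ft_force: [0.7, -0.0, -3.0]
grip_width: 0.019
nose [ 0.5448203  -0.08376118  0.117     ] boss [ 0.54265143 -0.08372966  0.057     ]
scene nose [ 0.55070094 -0.0765816   0.117     ] boss [ 0.55320607 -0.07727412  0.057     ]
w1 boss [ 0.54413049 -0.08208486  0.057     ]
[-0.01860536  0.0211047   0.01592744] [ 0.65345656 -0.0152969  -2.96654468] [ 1.05729350e+01  2.47090764e+01  7.24827270e+01 -4.29752154e-02
  8.30335019e+01 -7.11895925e+01] 0.019035403478650036
```

```bash
python3 -m pendant '[[[12,-40,0],0,-1],[[15,-55,0],0,-1],[[15,-55,0],0,-1],[[15,-55,-5],0,-1],[[12,-40,-5],0,-1],[[3,-8,0],0,-1],[[0,0,0],0,-1]]'; python3 - <<'E'
from h import *
im,d,K,M=shot('wrist','w3'); s=env.observe(); print(s['position'],M[:3,3])
cv2.imwrite('pics/w3.png',im[:,:,::-1])
E
```

```text
time_s: 4.7
position: [0.597, -0.0419, 0.1908]
tool_rot: [[-0.99, 0.141, -0.025], [0.141, 0.99, 0.002], [0.025, -0.001, -1.0]]
ft_force: [-0.6, 0.3, -3.3]
grip_width: 0.0193
[ 0.59680999 -0.04149404  0.19080891] [ 0.52531213 -0.0327096   0.33638944]
```

View pics/w3.png

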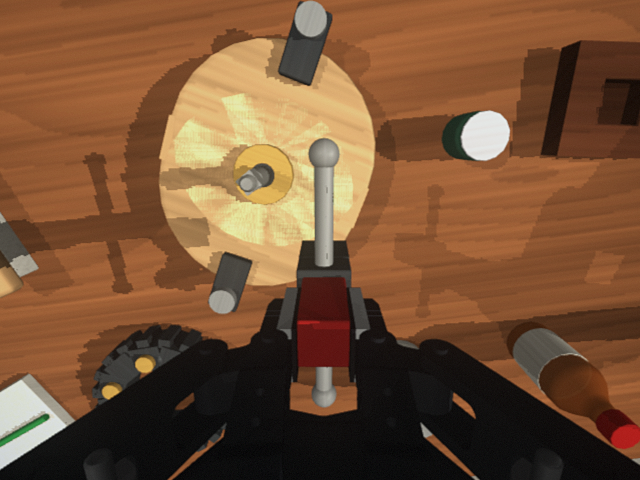

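The tap stands at about (250,180) and its boss at (263,175). I'll crop it enlarged.

```bash
python3 - <<'E'
from h import *
z=np.load('w3.npz'); im,d,K,M=[z[k] for k in('im','d','K','M')]
P=cloud(K,M,d); hsv=cv2.cvtColor(im,cv2.COLOR_RGB2HSV)
sub=np.zeros(d.shape,bool); sub[135:215,225:300]=1
br=sub&(hsv[...,1]>170)&(hsv[...,0]>17)&(hsv[...,0]<28)
br=cv2.morphologyEx(br.astype(np.uint8),cv2.MORPH_OPEN,np.ones((3,3)))
c=max(cv2.findContours(br,0,1)[0],key=cv2.contourArea); h=cv2.convexHull(c)
H=np.array([ray(K,M,p[0],.057)[:2] for p in h],np.float32); print('boss',cv2.minEnclosingCircle(H))
tp=sub&(hsv[...,1]<70)&(P[...,2]>.09)&(P[...,2]<.13); print('tap pts',tp.sum(),P[tp].mean(0),np.percentile(P[tp],[2,98],axis=0))
nz=tp&(P[...,2]>.109); print(nz.sum(),P[nz].mean(0))
o=cv2.resize(im[155:205,230:290,::-1],(780,600)[:2] if 0 else (720,600),interpolation=cv2.INTER_CUBIC); cv2.imwrite('pics/c3.png',o)
E
```

```text
Traceback (most recent call last):
ValueError: max() iterable argument is empty
```

```bash
python3 - <<'E'
from h import *
z=np.load('w3.npz'); im,d,K,M=[z[k] for k in('im','d','K','M')]
P=cloud(K,M,d); hsv=cv2.cvtColor(im,cv2.COLOR_RGB2HSV)
print('brass hsv',hsv[190,262],hsv[160,275],'wood',hsv[215,270])
sub=np.zeros(d.shape,bool); sub[135:215,225:300]=1
tp=sub&(hsv[...,1]<70)&(P[...,2]>.09)&(P[...,2]<.13); print('tap pts',tp.sum(),P[tp].mean(0),np.percentile(P[tp],[2,98],axis=0))
nz=tp&(P[...,2]>.109); print(nz.sum(),P[nz].mean(0))
br=sub&(P[...,2]>.052)&(P[...,2]<.062); q=P[br]; print('boss depth',br.sum(),q.mean(0),np.percentile(q,[2,98],axis=0))
cv2.imwrite('pics/c3.png',cv2.resize(im[155:205,230:290,::-1],(720,600),interpolation=cv2.INTER_CUBIC))
E
```

```text
brass hsv [ 20 153 226] [ 21 152 228] wood [ 18 116 216]
tap pts 471 [ 0.54304474 -0.08188451  0.11165991] [[ 0.53679082 -0.08974436  0.0932121 ]
 [ 0.55001905 -0.07633526  0.1186862 ]]
362 [ 0.54341975 -0.08284618  0.1151973 ]
boss depth 2220 [ 0.54236607 -0.08108076  0.05797974] [[ 0.52211002 -0.10492921  0.05602097]
 [ 0.56503785 -0.06174048  0.05965169]]
```

View pics/c3.png

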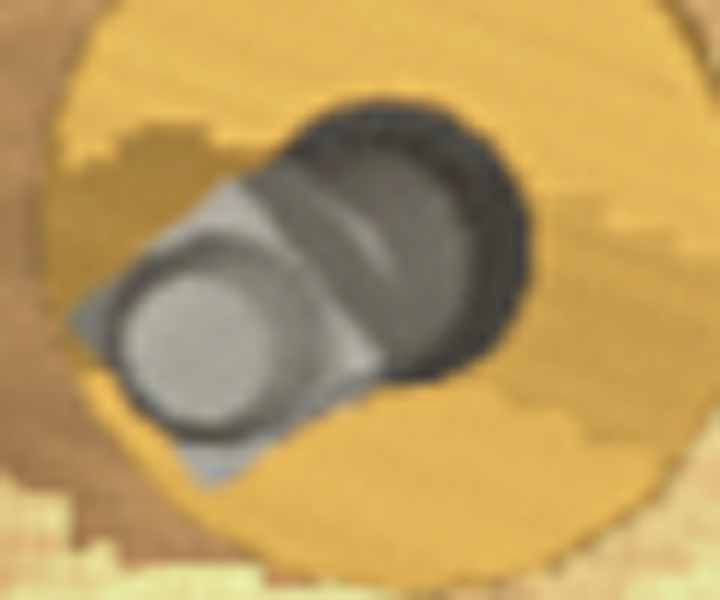

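The square's corners in the crop are (235,180), (380,360), (215,488) and (75,325). I'll cast them at z=0.1107.

```bash
python3 - <<'E'
from h import *
z=np.load('w3.npz'); K,M=z['K'],z['M']
C=np.array([ray(K,M,(230+a/12-.46,155+b/12-.46),.1107)[:2] for a,b in((235,180),(380,360),(215,488),(75,325))])
print(C.round(4),C.mean(0)); D=np.roll(C,-1,0)-C
print(np.linalg.norm(D,axis=1), np.degrees(np.arctan2(D[:,1],D[:,0]))%90)
print('nose',ray(K,M,(230+190/12-.46,155+350/12-.46),.1167))
s=env.observe(); R=s['tool_rot']; print(s['position'],np.degrees(np.arctan2(R[1,1],R[0,1])),R[:,2],s['q'],s['wrist_torque'])
E
```

```text
[[ 0.536  -0.0822]
 [ 0.5465 -0.0763]
 [ 0.552  -0.0865]
 [ 0.5423 -0.0922]] [ 0.54419706 -0.08431575]
[0.01197537 0.01158713 0.0112316  0.0118516 ] [29.16419302 28.51632894 30.43562877 32.1412033 ]
nose [ 0.54398683 -0.0849396   0.1167    ]
[ 0.59680999 -0.04149404  0.19080891] 81.92190890456291 [-0.02504143  0.0022771  -0.99968382] [-15.1942537   29.01216945  69.11793777  -0.25186099  83.28892334
 -97.08272164] [-0.03908037  0.01117319 -0.05081855]
```

```bash
python3 -m pendant '[[[-15,-12,5],0.165,-1],[[-15,-12,5],0.165,-1],[[-12,-10,0],0.165,-1],[[-8,-7,0],0.16,-1],[[0,0,0],0,-1],[[0,0,0],0,-1],[[0,0,0],0,-1]]'
python3 - <<'E'
from h import *
for f in('w3','w4'):
    if f=='w4': shot('wrist',f)
    z=np.load(f+'.npz'); im,d,K,M=[z[k] for k in('im','d','K','M')]
    T=M@np.linalg.inv(np.array(viewer.camera_params('wrist')['T_tool_cam']))
    hsv=cv2.cvtColor(im,cv2.COLOR_RGB2HSV); P=(cloud(K,M,d)-T[:3,3])@T[:3,:3]
    t=((hsv[...,0]<5)|(hsv[...,0]>174))&(hsv[...,1]>150); t[:,:270]=0;t[:,380:]=0;t[:250]=0
    top=t&(im[...,0]>130); v,u=np.nonzero(top); print(f,top.sum(),np.median(P[top],axis=0),(u.min(),u.max(),v.min(),v.max()))
    Mi=np.linalg.inv(T)@M; print('ray@tool z -.032', ray(K,Mi,((u.min()+u.max())/2,(v.min()+v.max())/2),-.032))
s=env.observe(); R=s['tool_rot']; print(s['position'],np.degrees(np.arctan2(R[1,1],R[0,1])),R[:,2],s['q'],s['ft_force'],s['wrist_torque'])
E
```

```text
time_s: 5.62
position: [0.5443, -0.0741, 0.2003]
tool_rot: [[-0.858, -0.513, -0.023], [-0.513, 0.858, -0.013], [0.026, 0.001, -1.0]]
ft_force: [0.1, 0.1, -3.3]
grip_width: 0.019
w3 63 [ 0.01111388 -0.00631592 -0.03316181] (np.int64(298), np.int64(319), np.int64(321), np.int64(323))
ray@tool z -.032 [ 0.01047997 -0.00625066 -0.032     ]
w4 522 [-0.00481209 -0.00543669 -0.03313258] (np.int64(298), np.int64(340), np.int64(321), np.int64(366))
ray@tool z -.032 [ 0.00145715 -0.00246682 -0.032     ]
[ 0.54435245 -0.07414545  0.2003027 ] 120.9047100740279 [-0.02301989 -0.01251838 -0.99965663] [ -19.57043908   23.67069835   76.67042399   -1.13269384   80.66340584
 -140.28239553] [-0.20352551 -0.56750621 -2.81019974] [-0.00178515 -0.02591914 -0.0247113 ]
```

View pics/w4.png

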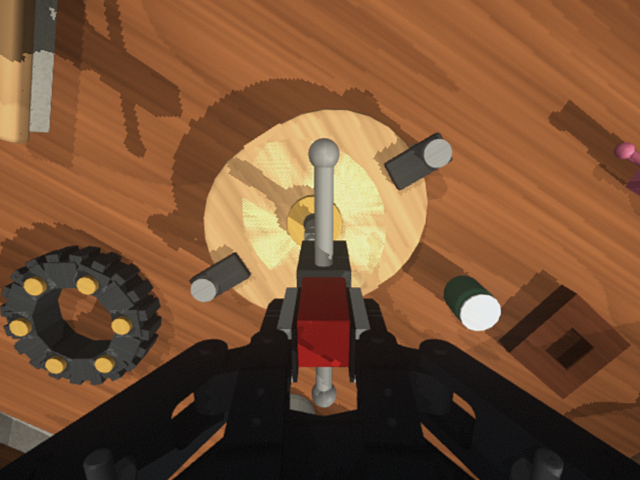

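```bash
python3 -m pendant '[[[3,-8.5,-12],-0.015,-1],[[0,0,-5],0,-1],[[0,0,0],0,-1]]'
python3 -c "
from h import *
s=env.observe(); R=s['tool_rot']; print(s['position'],np.degrees(np.arctan2(R[1,1],R[0,1])),R[:,2],s['ft_force'],s['wrist_torque'])
print('mouth',s['position']+R@[.0025,0,.054])"
```

```text
time_s: 6.05
position: [0.5476, -0.0832, 0.1813]
tool_rot: [[-0.867, -0.498, -0.024], [-0.498, 0.867, -0.012], [0.027, 0.002, -1.0]]
ft_force: [0.6, -0.3, -3.0]
grip_width: 0.0188
[ 0.54764719 -0.08317323  0.18134835] 119.89797306522948 [-0.02434337 -0.01169667 -0.99963523] [ 0.55067144 -0.27246827 -2.95773561] [-0.00433114 -0.025348    0.01950851]
mouth [ 0.54416621 -0.08505066  0.12743538]
```

```bash
cat > st.py <<'E'
from h import *
s=env.observe(); R=s['tool_rot']; print('t',s['time_s'],'pos',s['position'].round(4) if hasattr(s['position'],'round') else s['position'],'yaw',np.degrees(np.arctan2(R[1,1],R[0,1])).round(2),'tz',R[:,2].round(3),'F',np.round(s['ft_force'],2),'M',np.round(s['wrist_torque'],3),'q6',round(s['q'][5],1),'g',round(s['grip_width'],4))
print('mouth',(s['position']+R@[.0025,0,.054]).round(4))
E
python3 -m pendant '[[[0,0.5,-8],0,-1],[[0,0,-6],0,-1],[[0,0,0],0,-1]]' >/dev/null; python3 st.py
```

```text
t 6.425 pos [ 0.5476 -0.0826  0.1662] yaw 119.89 tz [-0.025 -0.012 -1.   ] F [-0.07 -0.51 -3.18] M [ 0.038 -0.061 -0.03 ] q6 -139.9 g 0.0194
mouth [ 0.5441 -0.0844  0.1123]
```

```bash
python3 -m pendant '[[[0,0,-4],0,-1],[[0,0,-4],0,-1],[[0,0,0],0,-1]]' >/dev/null; python3 st.py;  python3 -m pendant '[[[0,0,-4],0,-1],[[0,0,-4],0,-1],[[0,0,0],0,-1]]' >/dev/null; python3 st.py
```

```text
t 6.8 pos [ 0.5476 -0.0825  0.158 ] yaw 119.89 tz [-0.024 -0.012 -1.   ] F [-0.11  0.32 -2.34] M [ 0.014 -0.055 -0.006] q6 -139.9 g 0.0193
mouth [ 0.5442 -0.0843  0.1041]
t 7.175 pos [ 0.5475 -0.0824  0.1495] yaw 119.9 tz [-0.024 -0.012 -1.   ] F [-0.47 -0.15 -2.31] M [ 0.072  0.03  -0.009] q6 -139.9 g 0.0194
mouth [ 0.544  -0.0843  0.0956]
```

```bash
python3 -m pendant '[[[0,0,-3],0,-1],[[0,0,-2],0,-1],[[0,0,0],0,-1]]' >/dev/null; python3 st.py;  python3 -m pendant '[[[0,0,-1.5],0,-1],[[0,0,-1],0,-1],[[0,0,0],0,-1]]' >/dev/null; python3 st.py
```

```text
t 7.55 pos [ 0.548  -0.0825  0.1456] yaw 119.9 tz [-0.022 -0.012 -1.   ] F [-0.98  0.34 -0.62] M [ 0.135  0.285 -0.048] q6 -139.8 g 0.0195
mouth [ 0.5446 -0.0844  0.0917]
t 7.925 pos [ 0.5484 -0.0826  0.1455] yaw 119.91 tz [-0.019 -0.014 -1.   ] F [-1.99  0.36  1.2 ] M [ 0.277  0.647 -0.04 ] q6 -139.8 g 0.0194
mouth [ 0.5452 -0.0846  0.0916]
```

Contact came a bit high (moment from tilt), so I'll release to let the wrench drop upright, check it, and regrip concentric.

```bash
python3 -m pendant '[[[0,0,0],0,1],[[0,0,0],0,1],[[0,0,0],0,1],[[-4,-2,0],0,1],[[0,0,0],0,1]]' >/dev/null; python3 st.py; python3 - <<'E'
from h import *
im,d,K,M=shot('wrist','w5')
E
```

```text
t 8.55 pos [ 0.5449 -0.0852  0.1452] yaw 119.91 tz [-0.018 -0.014 -1.   ] F [-0.02 -0.8  -0.32] M [-0.021 -0.022 -0.016] q6 -140.2 g 0.0855
mouth [ 0.5418 -0.0872  0.0913]
```

View pics/w5.png

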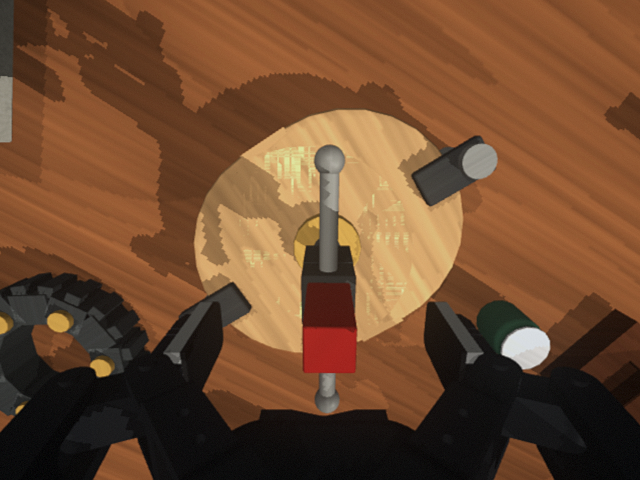

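The wrench stands upright on the tap, with its red top at (329,344). I'll measure its height.

```bash
python3 - <<'E'
from h import *
z=np.load('w5.npz'); im,d,K,M=[z[k] for k in('im','d','K','M')]
P=cloud(K,M,d); q=P[325:365,310:350].reshape(-1,3); print('top z',np.median(q[:,2]),q.mean(0))
print(ray(K,M,(329.5,344.5),.175))
a,b=[ray(K,M,p,.126) for p in((330,160),(327,401))]; print('bar yaw',np.degrees(np.arctan2(*(a-b)[1::-1]))%90, np.linalg.norm(a-b))
e=[ray(K,M,p,.175) for p in((303.5,318),(356,318),(303,372.5),(356,372.5))]; print(np.linalg.norm(e[0]-e[1]),np.linalg.norm(e[2]-e[3]))
E
```

```text
top z 0.17887503416457246 [ 0.54272424 -0.08472887  0.17935631]
[ 0.54508146 -0.08328667  0.175     ]
bar yaw 29.482241462230547 0.1337011039605561
0.019418073363205907 0.020593770689345547
```

```bash
python3 -m pendant '[[[-0.5,1,-4],0,1],[[0,0,0],0,-1],[[0,0,0],0,-1],[[0,0,0],0,-1],[[0,0,0],0,-1],[[0,0,0],0,-1],[[0,0,0],0,-1]]' 60 >/dev/null; python3 st.py;  python3 -m pendant '[[[0,0,-1],0,-1],[[0,0,-1],0,-1],[[0,0,0],0,-1]]' >/dev/null; python3 st.py
```

```text
t 9.475 pos [ 0.5445 -0.0838  0.1408] yaw 119.92 tz [-0.018 -0.014 -1.   ] F [0.04 0.45 0.01] M [ 0.112 -0.022 -0.005] q6 -140.1 g 0.0192
mouth [ 0.5413 -0.0858  0.0869]
t 9.85 pos [ 0.545  -0.084   0.1408] yaw 119.92 tz [-0.015 -0.015 -1.   ] F [-0.77  0.39  0.04] M [ 0.121  0.37  -0.031] q6 -140.1 g 0.0193
mouth [ 0.542  -0.0861  0.0868]
```

```bash
python3 -m pendant '[[[0,0,0],-0.1,-1],[[0,0,0],-0.1,-1],[[0,0,-0.1],-0.1,-1],[[0,0,-0.1],-0.1,-1]]' >/dev/null; python3 st.py;  python3 -m pendant '[[[0,0,-0.1],-0.14,-1],[[0,0,-0.1],-0.14,-1],[[0,0,-0.1],-0.14,-1],[[0,0,-0.1],-0.14,-1]]' >/dev/null; python3 st.py
```

```text
t 10.35 pos [ 0.5445 -0.0838  0.1406] yaw 96.36 tz [-0.021 -0.008 -1.   ] F [-1.57  1.17  2.44] M [0.134 0.096 0.114] q6 -116.8 g 0.0194
mouth [ 0.5409 -0.0845  0.0867]
t 10.85 pos [ 0.5443 -0.0837  0.1403] yaw 63.28 tz [-0.022  0.005 -1.   ] F [0.64 0.5  1.44] M [0.104 0.156 0.129] q6 -84.2 g 0.0195
mouth [ 0.5409 -0.0824  0.0864]
```

```bash
python3 -m pendant '[[[0,0,-0.1],-0.165,-1],[[0,0,-0.1],-0.165,-1],[[0,0,-0.1],-0.165,-1],[[0,0,-0.1],-0.165,-1],[[0,0,-0.1],-0.165,-1],[[0,0,-0.1],-0.165,-1],[[0,0,-0.1],-0.165,-1]]' >/dev/null; python3 st.py;  python3 -m pendant '[[[0,0,-0.1],-0.165,-1],[[0,0,-0.1],-0.165,-1],[[0,0,-0.1],-0.165,-1],[[0,0,-0.1],-0.165,-1],[[0,0,-0.1],-0.165,-1],[[0,0,-0.1],-0.165,-1],[[0,0,-0.1],-0.14,-1]]' >/dev/null; python3 st.py
```

```text
t 11.725 pos [ 0.5441 -0.0836  0.1397] yaw -5.02 tz [-0.004  0.023 -1.   ] F [-0.77  0.76  1.8 ] M [0.159 0.151 0.091] q6 -16.9 g 0.0193
mouth [ 0.5441 -0.0799  0.0858]
t 12.6 pos [ 0.544  -0.0834  0.1392] yaw -71.89 tz [ 0.019  0.013 -1.   ] F [-0.65  0.48  0.86] M [0.175 0.136 0.115] q6 49.9 g 0.0192
mouth [ 0.5474 -0.0819  0.0853]
```

```bash
python3 -m pendant '[[[0,0,0],0.1,-1],[[0,0,0],0.12,-1],[[0,0,0],0.12,-1],[[0,0,0],0.12,-1],[[0,0,0.1],0.16,-1],[[0,0,0.1],0.165,-1]]' >/dev/null; python3 st.py;  python3 -m pendant '[[[0,0,0.1],0.165,-1],[[0,0,0.1],0.165,-1],[[0,0,0.1],0.165,-1],[[0,0,0.1],0.165,-1],[[0,0,0.1],0.165,-1],[[0,0,0.1],0.165,-1],[[0,0,0.1],0.165,-1]]' >/dev/null; python3 st.py
```

```text
t 13.35 pos [ 0.544  -0.0834  0.1395] yaw -25.71 tz [ 0.004  0.023 -1.   ] F [-0.29  0.61  2.08] M [ 0.101  0.069 -0.175] q6 3.6 g 0.0193
mouth [ 0.5453 -0.0799  0.0855]
t 14.225 pos [ 0.5443 -0.0836  0.14  ] yaw 42.58 tz [-0.02   0.013 -1.   ] F [-0.35 -0.17  1.  ] M [ 0.169  0.123 -0.172] q6 -63.8 g 0.0192
mouth [ 0.5415 -0.081   0.0861]
```

```bash
python3 -m pendant '[[[0,0,0],-0.1,-1],[[0,0,0],-0.12,-1],[[0,0,0],-0.12,-1],[[0,0,-0.1],-0.165,-1],[[0,0,-0.1],-0.165,-1],[[0,0,-0.1],-0.165,-1],[[0,0,-0.1],-0.165,-1],[[0,0,-0.1],-0.165,-1],[[0,0,-0.1],-0.165,-1],[[0,0,-0.1],-0.165,-1],[[0,0,-0.1],-0.165,-1]]' >/dev/null; python3 st.py;  python3 -m pendant '[[[0,0,-0.1],-0.165,-1],[[0,0,-0.1],-0.165,-1],[[0,0,-0.1],-0.165,-1],[[0,0,-0.1],-0.165,-1],[[0,0,-0.1],-0.165,-1],[[0,0,-0.1],-0.165,-1],[[0,0,-0.1],-0.165,-1],[[0,0,-0.1],-0.165,-1]]' >/dev/null; python3 st.py
```

```text
t 15.6 pos [ 0.5442 -0.0834  0.1393] yaw -55.34 tz [ 0.015  0.019 -1.   ] F [-1.2   0.59  1.44] M [0.203 0.136 0.136] q6 33.2 g 0.0195
mouth [ 0.547  -0.081   0.0853]
t 16.6 pos [ 0.5442 -0.0833  0.1386] yaw -133.44 tz [ 0.022 -0.011 -1.   ] F [-0.68  0.95  1.89] M [0.092 0.074 0.117] q6 112.6 g 0.0196
mouth [ 0.5472 -0.0857  0.0847]
```

```bash
python3 -m pendant '[[[0,0,-0.1],-0.13,-1],[[0,0,-0.1],-0.13,-1],[[0,0,-0.1],-0.13,-1]]' >/dev/null; python3 st.py;  python3 -m pendant '[[[0,0,0],0.1,-1],[[0,0,0],0.12,-1],[[0,0,0],0.12,-1],[[0,0,0],0.12,-1],[[0,0,0.1],0.16,-1],[[0,0,0.1],0.165,-1],[[0,0,0.1],0.165,-1],[[0,0,0.1],0.165,-1],[[0,0,0.1],0.165,-1],[[0,0,0.1],0.165,-1],[[0,0,0.1],0.165,-1],[[0,0,0.1],0.165,-1]]' >/dev/null; python3 st.py
```

```text
t 16.975 pos [ 0.5442 -0.0833  0.1384] yaw -156.53 tz [ 0.016 -0.019 -1.   ] F [-1.59  1.1   1.02] M [0.117 0.169 0.129] q6 136.1 g 0.0195
mouth [ 0.5461 -0.0866  0.0845]
t 18.475 pos [ 0.544  -0.0834  0.1392] yaw -51.8 tz [ 0.014  0.021 -1.   ] F [-0.55  0.27  1.32] M [ 0.086  0.12  -0.135] q6 29.6 g 0.0193
mouth [ 0.5467 -0.0807  0.0853]
```

```bash
python3 -m pendant '[[[0,0,0],0.08,-1],[[0,0,0],0,1],[[0,0,0],0,1],[[0,0,0],0,1],[[0,0,0],0,1]]' >/dev/null; python3 st.py;  python3 -m pendant '[[[0,0,0],0.17,1],[[0,0,0],0.17,1],[[0,0,0],0.17,1],[[0,0,0],0.17,1],[[0,0,0],0.17,1],[[0,0,0],0.17,1],[[0,0,0],0.17,1],[[0,0,0],0.17,1],[[0,0,0],0.17,1],[[0,0,0],0.05,1]]' >/dev/null; python3 st.py; python3 -c "
from h import *
shot('wrist','w6')"
```

```text
t 19.1 pos [ 0.5441 -0.0837  0.1389] yaw -47.25 tz [ 0.012  0.022 -1.   ] F [-0.18  0.37  0.2 ] M [-0.003 -0.002 -0.016] q6 25.0 g 0.0851
mouth [ 0.5466 -0.0808  0.085 ]
t 20.35 pos [ 0.5442 -0.0837  0.1388] yaw 46.08 tz [-0.022  0.011 -1.   ] F [-0.14  0.1   0.68] M [-0.02   0.006  0.047] q6 -67.2 g 0.0853
mouth [ 0.5412 -0.0814  0.0849]
```

View pics/w6.png

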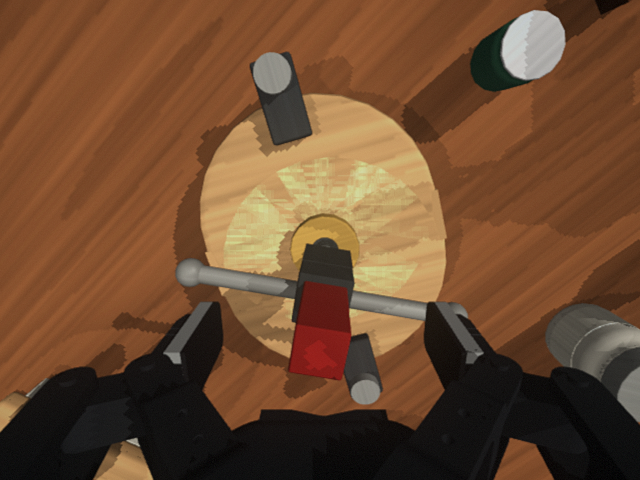

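Bar ends are at (187,273) and (460,312), so the wrench is a few degrees off the jaws. I'll compute the correction.

```bash
python3 - <<'E'
from h import *
z=np.load('w6.npz'); K,M=z['K'],z['M']
a,b=[ray(K,M,p,.1235) for p in((190,273),(460,312))]; print(a,b,'bar yaw',np.degrees(np.arctan2(*(a-b)[1::-1]))%90,'len',np.linalg.norm(a-b))
E
```

```text
[ 0.49154173 -0.12605463  0.1235    ] [ 0.60082173 -0.04269059  0.1235    ] bar yaw 37.33812995700828 len 0.13744701480899255
```

```bash
python3 -m pendant '[[[0,0,0],-0.15,1],[[0,0,0],0,-1],[[0,0,0],0,-1],[[0,0,0],0,-1],[[0,0,0],0,-1],[[0,0,0],0,-1],[[0,0,0],0,-1]]' 60 >/dev/null; python3 st.py;
```

```text
t 21.275 pos [ 0.5441 -0.0837  0.1385] yaw 37.57 tz [-0.021  0.014 -1.   ] F [ 0.61 -0.59 -1.22] M [-0.098 -0.016  0.033] q6 -58.9 g 0.0193
mouth [ 0.5414 -0.081   0.0846]
```

```bash
python3 -m pendant '[[[0,0,0],-0.1,-1],[[0,0,0],-0.12,-1],[[0,0,0],-0.12,-1],[[0,0,-0.1],-0.165,-1],[[0,0,-0.1],-0.165,-1],[[0,0,-0.1],-0.165,-1],[[0,0,-0.1],-0.165,-1]]' >/dev/null; python3 st.py;  python3 -m pendant '[[[0,0,-0.1],-0.165,-1],[[0,0,-0.1],-0.165,-1],[[0,0,-0.1],-0.165,-1],[[0,0,-0.1],-0.165,-1],[[0,0,-0.1],-0.165,-1],[[0,0,-0.1],-0.15,-1]]' >/dev/null; python3 st.py
```

```text
t 22.15 pos [ 0.5437 -0.0836  0.1381] yaw -21.4 tz [-0.     0.025 -1.   ] F [ 0.09 -0.65 -0.22] M [-0.023  0.073  0.181] q6 -0.8 g 0.0192
mouth [ 0.5446 -0.0799  0.0841]
t 22.9 pos [ 0.5435 -0.0832  0.1376] yaw -79.06 tz [ 0.021  0.015 -1.   ] F [ 0.22  0.85 -1.19] M [0.014 0.008 0.122] q6 57.0 g 0.0191
mouth [ 0.5471 -0.0819  0.0837]
```

```bash
python3 -m pendant '[[[0,0,-0.1],-0.05,-1],[[0,0,0],-0.05,-1],[[0,0,-0.1],-0.05,-1]]' >/dev/null; python3 st.py
```

```text
t 23.275 pos [ 0.5435 -0.083   0.1375] yaw -87.96 tz [ 0.023  0.011 -1.   ] F [ 0.32  1.24 -0.5 ] M [-0.052  0.05   0.111] q6 66.0 g 0.0197
mouth [ 0.5472 -0.0823  0.0836]
```

```bash
cat > chk.py <<'E'
from h import *
import sys
s=env.observe(); R=s['tool_rot']; m=s['wrist_torque'][2]
print('yaw',np.degrees(np.arctan2(R[1,1],R[0,1])).round(2),'Mz',round(m,3),'z',round(s['position'][2],4),'q6',round(s['q'][5],1)); sys.exit(int(m>0.19))
E
python3 -m pendant '[[[0,0,0],-0.05,-1],[[0,0,-0.1],-0.05,-1]]' >/dev/null; python3 chk.py && python3 -m pendant '[[[0,0,0],-0.05,-1],[[0,0,-0.1],-0.05,-1]]' >/dev/null && python3 chk.py && python3 -m pendant '[[[0,0,0],-0.05,-1],[[0,0,-0.1],-0.05,-1]]' >/dev/null && python3 chk.py && python3 -m pendant '[[[0,0,0],-0.05,-1],[[0,0,-0.1],-0.05,-1]]' >/dev/null && python3 chk.py
```

```text
yaw -93.85 Mz 0.139 z 0.1374 q6 72.0
yaw -99.74 Mz 0.161 z 0.1374 q6 78.0
yaw -105.62 Mz 0.082 z 0.1374 q6 84.0
yaw -111.51 Mz 0.119 z 0.1373 q6 90.0
```

```bash
python3 -m pendant '[[[0,0,0],-0.05,-1],[[0,0,-0.1],-0.05,-1]]' >/dev/null; python3 chk.py && python3 -m pendant '[[[0,0,0],-0.05,-1],[[0,0,-0.1],-0.05,-1]]' >/dev/null && python3 chk.py && python3 -m pendant '[[[0,0,0],-0.05,-1],[[0,0,-0.1],-0.05,-1]]' >/dev/null && python3 chk.py && python3 -m pendant '[[[0,0,0],-0.05,-1],[[0,0,-0.1],-0.05,-1]]' >/dev/null && python3 chk.py
```

```text
yaw -117.4 Mz 0.161 z 0.1373 q6 96.0
yaw -123.29 Mz 0.082 z 0.1372 q6 102.0
yaw -129.17 Mz 0.143 z 0.1372 q6 108.1
yaw -135.06 Mz 0.119 z 0.1372 q6 114.1
```

```bash
python3 -m pendant '[[[0,0,0],-0.05,-1],[[0,0,-0.1],-0.05,-1]]' >/dev/null; python3 chk.py && python3 -m pendant '[[[0,0,0],-0.05,-1],[[0,0,-0.1],-0.05,-1]]' >/dev/null && python3 chk.py && python3 -m pendant '[[[0,0,0],-0.05,-1],[[0,0,-0.1],-0.05,-1]]' >/dev/null && python3 chk.py
```

```text
yaw -140.94 Mz 0.196 z 0.1371 q6 120.1
```

```bash
python3 -m pendant '[[[0,0,0],0,-1]]' >/dev/null; python3 chk.py; python3 -m pendant '[[[0,0,0],-0.03,-1]]' >/dev/null; python3 chk.py
```

```text
yaw -140.9 Mz 0.144 z 0.1371 q6 120.1
yaw -142.64 Mz 0.183 z 0.1371 q6 121.8
```

```bash
python3 -m pendant '[[[0,0,0],-0.04,-1]]' >/dev/null; python3 chk.py;  python3 -m pendant '[[[0,0,0],0,-1]]' >/dev/null; python3 chk.py
```

```text
yaw -145.01 Mz 0.253 z 0.1371 q6 124.3
yaw -145.0 Mz 0.198 z 0.1371 q6 124.3
```

```bash
python3 -m pendant '[[[0,0,0],-0.04,-1]]' >/dev/null; python3 chk.py;  python3 -m pendant '[[[0,0,0],0,-1]]' >/dev/null; python3 chk.py
```

```text
yaw -147.29 Mz 0.302 z 0.1371 q6 126.6
yaw -147.23 Mz 0.221 z 0.1371 q6 126.5
```

```bash
python3 -m pendant '[[[0,0,0],-0.04,-1]]' >/dev/null; python3 chk.py;  python3 -m pendant '[[[0,0,0],0,-1]]' >/dev/null; python3 chk.py; python3 -m pendant '[[[0,0,0],0,-1]]' >/dev/null; python3 chk.py
```

```text
yaw -149.48 Mz 0.342 z 0.1371 q6 128.9
yaw -149.4 Mz 0.274 z 0.1371 q6 128.8
yaw -149.32 Mz 0.308 z 0.1371 q6 128.7
```

Torque rose steadily to about 0.3 N m, against about 0.12 N m drag, so the tap is solid at the bottom. I'll ease off the wind-up, release and rise.

```bash
python3 -m pendant '[[[0,0,0],0.05,-1],[[0,0,0],0.05,-1],[[0,0,0],0,-1]]' >/dev/null; python3 chk.py;  python3 -m pendant '[[[0,0,0],0,1],[[0,0,0],0,1],[[0,0,0],0,1],[[0,0,0],0,1],[[0,0,5],0,1],[[0,0,20],0,1],[[0,0,40],0,1],[[0,0,40],0,1],[[0,0,10],0,1],[[0,0,0],0,1]]' >/dev/null; python3 st.py; python3 -c "
from h import *
a=shot('wrist','w7')[0]; b=shot('top','top2')[0]; shot('scene','scene2')
o=np.hstack([cv2.resize(a,(400,300)),cv2.resize(b,(400,300))]); cv2.imwrite('pics/fin.png',o[:,:,::-1])"
```

```text
yaw -143.31 Mz 0.175 z 0.1371 q6 122.5
t 28.275 pos [ 0.543  -0.0823  0.2562] yaw -143.46 tz [ 0.023 -0.013 -1.   ] F [ 0.37 -0.01 -0.71] M [-0.023  0.009  0.009] q6 122.6 g 0.0858
mouth [ 0.5457 -0.085   0.2023]
```

View pics/fin.png

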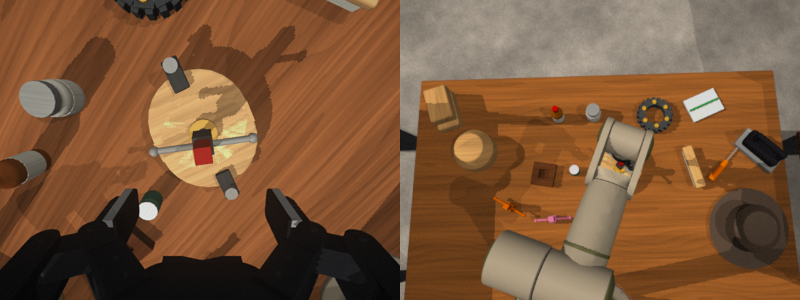

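The wrench stands upright on the tap, the gripper is clear and the bystanders have not moved. One last height check, then I hand in.

```bash
python3 - <<'E'
from h import *
z=np.load('w7.npz'); im,d,K,M=[z[k] for k in('im','d','K','M')]
hsv=cv2.cvtColor(im,cv2.COLOR_RGB2HSV); P=cloud(K,M,d)
r=((hsv[...,0]<5)|(hsv[...,0]>174))&(hsv[...,1]>150)&(P[...,2]>.14); r[:,:280]=0; r[:,380:]=0
t=r&(im[...,0]>140); print(r.sum(),t.sum(),np.median(P[t],axis=0),np.percentile(P[r][:,2],[50,90]))
s=env.observe(); print(s['time_s'],s['qvel'])
print(ticket.close_job())
E
```

```text
774 726 [ 0.54372665 -0.08443222  0.17521773] [0.1751944  0.17615437]
28.425 [ 0.05064666  0.23788197  0.09385675  0.09240638  0.20356658 -0.03206788]
the job is handed in; nothing more can be done
None
```

I put the red-gripped wrench on the tap and cleaned the thread to the bottom. It is left standing there, released, and the job was handed in at about 28 s of the 72 s allowed. I drove half a turn, back a quarter, half a turn, back a quarter, then forward to the bottom. I regripped the wrench a quarter turn round before the last stroke, to stay within the last joint's range.

**Bottom felt:** the torque while driving was about 0.12 N m of drag. At the end it rose steadily to about 0.30 N m (limit 0.51 N m), at roughly 0.9 turn from the start. I stopped there, eased back 0.1 rad to take off wind-up, let go and rose straight up.

**Last checks:**
- **Position:** the last image shows the wrench upright over the tap axis, at (0.544, -0.084).
- **Height:** the grip's top measures 0.175 m by depth, against the 0.172 m expected. Other depth readings of known heights came out 1 to 2 mm high too, and the top has sunk about 3.7 mm since seating, where at most 3 mm was expected.
- **Bench:** the gripper is clear and the visible bystanders look unmoved, judged by eye in the last top view.

**Disagreements:**
- **Scene camera:** it placed the wrench and tap about 10 mm off the other two cameras, so I did not use it for positions.
- **Torque noise:** readings varied by about 0.03 N m, so I stepped a little past the first hint of the bottom to confirm it.

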